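# Spin the banding wheel and brake it with the spout at the gauge

### The arm

A 7-joint arm with a two-finger parallel gripper is mounted at the origin on the work surface. World frame = base frame: x ahead of the robot, y to its left, z up, the work surface at z = 0. Lengths are in m, angles in degrees, forces in N, time in s.
With the tool pointing down it reaches from about 0.35 to 0.9 m from the base axis. Payload 7.2 kg.
Tool frame: the origin (TCP) lies midway between the tips of the shut fingers; the grasp point (between the pads) lies 19 mm behind it; z points along the fingers, y is the direction in which the jaws open and shut (so a half turn about z gives the same grasp; the last joint's range is limited). The gripper opens to 88 mm and grips with 3 to 60 N. Pads are 20 mm wide; open, the fingers measure 115 mm over their backs; the gripper's body (75 mm by 178 mm) begins 61 mm behind the grasp point.
Start: joints at [72.983, 23.554, -0.728, 91.456, 0.321, 64.991, -4.71], TCP at [0.142, -0.609, 0.223] pointing down, gripper open.
Joint ranges: [-169.25, 169.25], [-16.82, 113.86], [-84.01, 82.57], [7.8, 145.47], [-59.2, 239.2], [7.22, 106.19], [-163.78, 163.78]. Speed limits (degrees/s): [136.94, 136.94, 172.46, 172.46, 180, 180, 180].

### API

Orientations are given as [roll, pitch, yaw] about the fixed x, y, z axes, in that order (R = Rz(yaw) Ry(pitch) Rx(roll)).
In Python, from plant import r gives the robot as it stands. The module is installed in compiled form; this text tells all that it offers.
- The arm moves only by the tool arm_command, never from a script. Its argument "motion" is a list of rows, each a list of 3 entries, a list of its own where there are three numbers: the finger opening in m, from 0 to 0.0878, then the shift along the tool's x, y, z in m, then the turn, a rotation vector about the tool's x, y, z in degrees. In form: [[hand, [x, y, z], [rx, ry, rz]], ...]. A call has 1 to 10 rows; each row shifts and turns the pose as measured when the row begins, along the tool's axes as they then stand; what a row does not reach is not made up. A row lasts 1/8 s, in which the tool goes at most 62.5 mm and 10.7 degrees, less where a joint would pass 70% of its speed; a pose out of reach is approached as far as the arm can. A call is refused whole if a number of a shift passes 0.0625 or a number of a turn 10.7, either way. A call with a gripper value outside its range is refused whole. The fingers move at their own pace and stop on an object; "newtons" is the grip in N (left out, the last holds). Time passes only in rows, so rows that do not move let the fingers close. It gives the time, the measured TCP pose, the force and the opening at its end, in the units of the state.
- r.read_state(): the state, without advancing time (a new reading comes with each control period).
- r.camera(name): name is "scene" or "side" or "wrist"; returns a dict with "pixels" (400x640x3 uint8, blue, green, red), "z_map" (400x640 float32, m along the optical axis (not along the pixel's ray), 0 where there is no reading), "vertical_fov" (degrees; the focal length in pixels is half the picture's height over the tangent of half this angle, whatever the lens; pixels are square), "cx", "cy" (the principal point, pixels), "D" ([k1, k2, p1, p2, k3] as OpenCV has them; the pictures are not rectified), "rvec" (rotation vector, rad) and "tvec" (3), from world to camera coordinates, as OpenCV has them. Camera axes: x right, y down, z forward; pixel columns grow to the right and rows downward; lengths in m; the calibration is good to about 2 mm. A picture is of the moment at which its call begins.
- r.finish_job(): hands the job in, once; it reports no verdict.
The state is a dict: "clock": time; "joints": joint angles; "qvel": joint speeds; "joint_torque": joint torques, N m; "tool_pos": TCP position; "tool_rot": TCP orientation; "ft_force": force on the tool from outside, world axes, zero at the start; "wrist_torque": the same for the moment, N m; "gripper_width": finger opening in m.
Only numpy, scipy, OpenCV 4.12 (cv2) and the standard library are available. Lean on these libraries where they do the work, as an engineer would, in place of code of your own. Each camera call takes 0.05 s, during which the arm holds its last target. There are 200 camera calls.

### The job

Flick the potter's banding wheel with a finger (its rim pegs are there to be pushed) so that it spins freely and carries the teapot's spout past the upright gauge plate at least twice untouched, to see that it runs true. When the spout then comes up to the gauge again, still turning, brake the wheel with a fingertip pressed on its rim so that it stops with the spout pointing at the gauge plate, and take the hand away. Never touch the soft clay teapot, pick nothing up, and leave the cups, tools and pots around the wheel where they are.

Things in the scene. Friction and masses are not known exactly. Their poses are not given: they have to be found in the camera images.
- wheel (a joint): turn angle of the wheel (rad), upright axis, no stops, counting on over several turns; 0 and every whole turn of 6.283 is the spout exactly at the gauge; positive is anticlockwise from above; either way may be used. Runs freely: loses about 0.2 rad/s each second at 3 rad/s, 0.1 near rest. A few newtons on the rim stop it almost at once. Start angle varies
- wheel_center (a point): centre of the wheel's top face, on its axis. The wheel is a flat aluminium disc 250 mm across, 16 mm thick, its top 100 mm above the table, bare beyond 66 mm from the axis. Its spindle is sprung: pressed down with over about 6 N it sinks 1 mm for each 2.5 N, at most 10 mm. Under it are only a slim column and a foot 150 mm across, so fingers may reach down beside it
- peg (a point): middle (136 mm from the axis) of the rim peg opposite the spout. Three equal steel pegs stick out level from the disc's edge, from 125 to 148 mm from the axis, 10 mm thick, round-ended, their axes 8 mm below the disc's top face; they stand at 60, 180 (this one) and 300 degrees from the spout and turn with the wheel
- rim_mark (a point): point on the top edge of the wheel, 125 mm from the axis, straight out from the teapot's spout; it travels round with the wheel. No visible mark: the spout shows the direction
- gauge (a point): fixed point at the disc's edge, 125 mm from the axis and 100 mm above the table, on the line to the gauge: an upright aluminium plate 60 mm wide, 5 mm thick, from 95 to 140 mm above the table, its inner face 162 mm from the axis, with a dark upright centre line, on a steel post of the stand
- stand: fixed iron stand of the banding wheel, with the wheel, teapot and gauge on it; origin on the table below the wheel's axis, its x axis points to the gauge
- teapot: small dark red clay teapot fixed in the middle of the wheel, turning with it; origin at the centre of its underside, x axis along the spout. 62 mm high, body 74 mm across; spout tip 66 mm and loop handle 62 mm from the axis, opposite one another
- cup_a: small clay cup, 52 mm across and 42 mm high, origin under its centre; stands by the gauge; bystander
- cup_b: another such cup on the other side of the gauge; bystander
- brush: brush 170 mm long lying flat on the table, partly under the disc on the side away from the gauge, lower than 30 mm; bystander
- slip_jar: white jar 72 mm across, 85 mm high; bystander at the left side
- water_bowl: white bowl 130 mm across, 55 mm high; bystander at the left side
- roller: wooden roller 34 mm thick, 200 mm long, lying at the right side; bystander
- wood_block: wooden block 90 x 55 x 35 mm at the right side; bystander

How it is judged:
By the outcome, as a careful person would: the job done as asked, in the order asked, and still so for the second after the job is handed in, with the robot touching nothing.
It also fails if it takes over 58 s, if anything falls off the work surface, if the arm or the gripper's body presses on something with over 40 N, if the wrist force passes 120 N, or if a joint passes its speed limit or range.

## Working session

There is one attempt and no reset: what is moved stays moved. The work goes in short steps, Python scripts to look and compute and a tool call to move; the robot and the scene stay as the last step left them, time stands still between calls to the robot, and variables do not carry over. Pictures are saved under pics/ and viewed, about 8 in all and at most 12, crops included, and the job is handed in when it is done.

Besides the shell and the picture viewer there is one more tool, called after "Emit:" as name([rows], argument=value, ...), one row to a line, values as JSON. arm_command: Moves the arm, as the interface text tells. Its arguments: {"type":"object","properties":{"motion":{"type":"array"},"newtons":{"type":"number"}},"required":["motion"]}

```bash
mkdir -p pics; cat > h.py <<'E'
import numpy as np, cv2
from plant import r
def cam(n):
    c=r.camera(n); f=200/np.tan(np.radians(c["vertical_fov"])/2)
    c["K"]=np.array([[f,0,c["cx"]],[0,f,c["cy"]],[0,0,1.]]); c["R"]=cv2.Rodrigues(np.array(c["rvec"],float))[0]
    c["t"]=np.array(c["tvec"],float).ravel(); c["Dd"]=np.array(c["D"],float); return c
def pts(c,uv,z=None):
    uv=np.array(uv,float).reshape(-1,2)
    n=cv2.undistortPoints(uv.reshape(-1,1,2),c["K"],c["Dd"]).reshape(-1,2)
    d=np.c_[n,np.ones(len(n))]; 
    if z is None:
        zz=c["z_map"][uv[:,1].astype(int),uv[:,0].astype(int)]
        return (d*zz[:,None]-c["t"])@c["R"]
    o=-c["R"].T@c["t"]; w=d@c["R"]; return o+w*((z-o[2])/w[:,2])[:,None]
def proj(c,P): return cv2.projectPoints(np.array(P,float).reshape(-1,1,3),np.array(c["rvec"],float),c["t"],c["K"],c["Dd"])[0].reshape(-1,2)
E
python3 - <<'E'
from h import *
print(r.read_state())
for n in("scene","side"):
    c=cam(n); cv2.imwrite(f"pics/{n}0.png",c["pixels"]); print(n,-c["R"].T@c["t"],c["R"][2])
    np.savez(f"{n}0.npz",**{k:c[k] for k in("pixels","z_map","K","R","t","Dd","rvec")})
E
```

```text
{'clock': 0.0, 'joints': array([72.98254843, 23.60021917, -0.72871745, 91.5037799 ,  0.3211226 ,
       64.99073858, -4.71008127]), 'qvel': array([-0.05378307,  0.10899207, -0.00872447, -0.03167917,  0.09964156,
        0.09860894, -0.03993115]), 'joint_torque': array([-1.31003624e-03, -5.87955844e+01,  6.40981402e-01, -2.91079170e+01,
       -5.38319908e-02,  1.81843102e-02,  1.50976998e-04]), 'tool_pos': array([ 0.14160705, -0.60822301,  0.22180878]), 'tool_rot': array([-1.79907546e+02,  6.67069656e-03,  1.31113817e+01]), 'ft_force': array([ 0.08852803, -0.5615186 ,  0.18494565]), 'wrist_torque': array([-0.00708023,  0.01810846, -0.01842357]), 'gripper_width': 0.0879998401236264}
scene [1.39930757 0.80316516 0.83790582] [-0.59535741 -0.59762568 -0.53702244]
side [ 0.41246714 -0.85085056  0.66230677] [ 0.16502057  0.82180823 -0.54534342]
```

View pics/scene0.png

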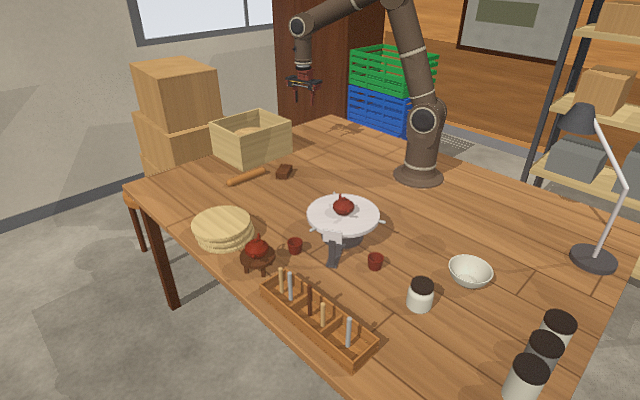

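View pics/side0.png

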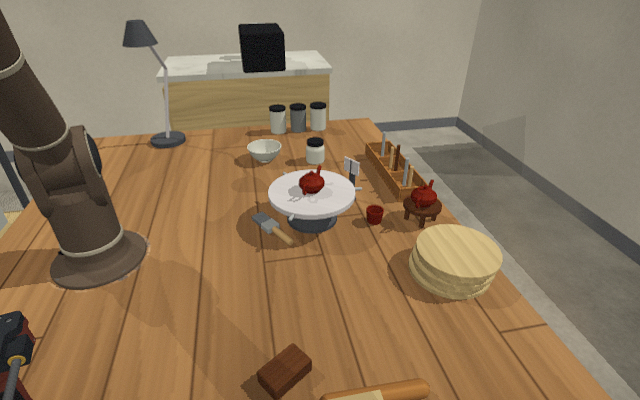

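Scene: wheel centred near (343,215), gauge post at (333,245), cups at (295,246) and (375,261). Side: wheel (312,193), gauge (352,168), brush (275,228).

```bash
python3 - <<'E'
from h import *
from scipy.optimize import least_squares
ims=[]
for n,bb in(("scene",(270,170,420,290)),("side",(240,140,390,260))):
    c=dict(np.load(n+"0.npz")); im=c["pixels"]; x0,y0,x1,y1=bb
    ims.append(cv2.resize(im[y0:y1,x0:x1],None,fx=4,fy=4,interpolation=cv2.INTER_CUBIC)[:480,:600])
    vv,uu=np.mgrid[y0:y1,x0:x1]; uv=np.c_[uu.ravel(),vv.ravel()]
    P=pts(c,uv); b=im[uv[:,1],uv[:,0]].astype(int); hsv=cv2.cvtColor(im,cv2.COLOR_BGR2HSV)[uv[:,1],uv[:,0]]
    # disc top
    m=(abs(P[:,2]-.1)<.006)&(hsv[:,1]<60)
    k=np.zeros(im.shape[:2],np.uint8); k[uv[m,1],uv[m,0]]=255
    k=cv2.morphologyEx(k,cv2.MORPH_OPEN,np.ones((5,5)))
    cs=max(cv2.findContours(k,0,1)[0],key=cv2.contourArea); h=cv2.convexHull(cs).reshape(-1,2)
    Q=pts(c,h,.1)[:,:2]
    s=least_squares(lambda p:np.hypot(*(Q-p[:2]).T)-p[2],[*Q.mean(0),.125],loss="soft_l1",f_scale=.002).x
    print(n,"circle",s, "res",np.abs(np.hypot(*(Q-s[:2]).T)-s[2]).max())
    rr=np.hypot(*(P[:,:2]-s[:2]).T); az=np.degrees(np.arctan2(P[:,1]-s[1],P[:,0]-s[0]))
    red=(hsv[:,1]>120)&((hsv[:,0]<8)|(hsv[:,0]>172))&(P[:,2]>.1)&(rr<.08)
    print(" red z",P[red,2].max()); f=red&(rr>.045)
    for q in np.c_[P[f],rr[f]*1000,az[f],uv[f]]: print("  ",np.round(q,3))
    g=(rr>.155)&(rr<.18)&(P[:,2]>.102)&(P[:,2]<.145)&(hsv[:,1]<80)
    print(" gauge",g.sum(),P[g].mean(0),P[g].min(0),P[g].max(0),np.median(az[g]))
    p=(rr>.132)&(rr<.15)&(abs(P[:,2]-.095)<.008)&(hsv[:,1]<80)
    print(" peg az",np.sort(np.round(az[p])))
cv2.imwrite("pics/z0.png",cv2.resize(np.hstack(ims),(800,320)))
E
```

```text
scene circle [0.57527461 0.07389624 0.12542118] res 0.003950694194639781
 red z 0.16383286281325407
   [ 5.43000e-01  2.60000e-02  1.41000e-01  5.82390e+01 -1.24154e+02
  3.40000e+02  1.94000e+02]
   [ 5.48000e-01  2.60000e-02  1.39000e-01  5.56230e+01 -1.19927e+02
  3.39000e+02  1.95000e+02]
   [ 5.4700e-01  3.0000e-02  1.4100e-01  5.1766e+01 -1.2256e+02  3.4000e+02
  1.9500e+02]
   [ 5.43000e-01  2.10000e-02  1.31000e-01  6.18560e+01 -1.21881e+02
  3.39000e+02  1.96000e+02]
   [ 5.52000e-01  3.40000e-02  1.40000e-01  4.62090e+01 -1.20845e+02
  3.40000e+02  1.96000e+02]
   [ 5.47000e-01  2.60000e-02  1.30000e-01  5.56300e+01 -1.20201e+02
  3.39000e+02  1.97000e+02]
   [ 5.48000e-01  2.70000e-02  1.27000e-01  5.44760e+01 -1.19959e+02
  3.39000e+02  1.98000e+02]
   [ 5.43000e-01  2.70000e-02  1.25000e-01  5.70130e+01 -1.24399e+02
  3.40000e+02  1.98000e+02]
   [6.0800e-01 1.1800e-01 1.4800e-01 5.4619e+01 5.3566e+01 3.4700e+02
 2.1000e+02]
   [6.1000e-01 1.2400e-01 1.5100e-01 6.0366e+01 5.5455e+01 3.4800e+02
 2.1000e+02]
   [6.0500e-01 1.2400e-01 1.4900e-01 5.7670e+01 5.9493e+01 3.4900
[... 5524 characters left out ...]
2
  1.9300e+02]
   [ 5.50000e-01  2.40000e-02  1.19000e-01  4.83720e+01 -1.21527e+02
  3.05000e+02  1.93000e+02]
   [ 5.47000e-01  1.90000e-02  1.19000e-01  5.45570e+01 -1.21983e+02
  3.04000e+02  1.94000e+02]
   [ 5.50000e-01  2.50000e-02  1.15000e-01  4.70290e+01 -1.22293e+02
  3.05000e+02  1.94000e+02]
 gauge 193 [0.71492122 0.15066598 0.1233299 ] [0.69881552 0.12514371 0.10210611] [0.73185422 0.18124698 0.14345041] 31.709351971261583
 peg az [-126. -125. -125. -125. -124. -124. -124. -124. -124. -123. -123. -123.
 -123. -123. -123. -123. -122. -122.   -5.   -5.   -4.   -4.   -4.   -4.
   -4.   -4.   -3.   -3.   -3.   -3.   -3.   -3.   -1.  116.  116.  116.
  117.  117.  118.  118.  118.]
```

View pics/z0.png

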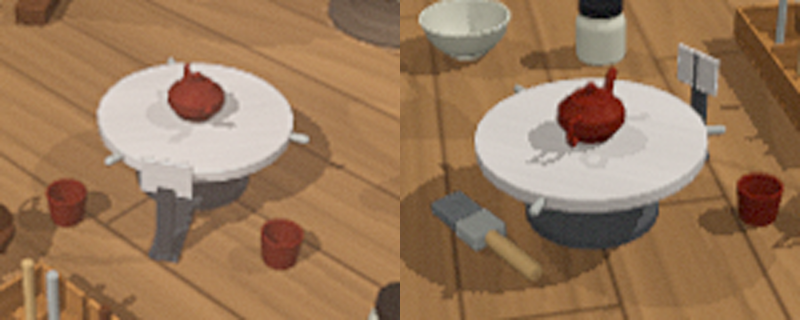

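Circles and pegs: centre about (0.575, 0.070), gauge azimuth about 31°, spout about 57° (pegs at 117, -123, -3 agree), so the wheel angle is about +26°. Next I approach with the fingers shut.

Emit:
arm_command([
  [0, [0.04, -0.042, 0], [0, 0, 0]],
  [0, [0.04, -0.042, 0], [0, 0, 0]],
  [0, [0.04, -0.042, 0], [0, 0, 0]],
  [0, [0.04, -0.042, 0], [0, 0, 0]],
  [0, [0.04, -0.042, 0], [0, 0, 0]],
  [0, [0.04, -0.042, 0], [0, 0, 0]],
  [0, [0.04, -0.042, 0], [0, 0, 0]],
  [0, [0.04, -0.042, 0], [0, 0, 0]],
])

```text
clock: 1.1
tool_pos: [0.3807, -0.1993, 0.2196]
tool_rot: [-179.8, 0.1, 12.6]
ft_force: [1.5, -0.7, 0.1]
gripper_width: 0.0115
```

Emit:
arm_command([
  [0, [0, 0, 0], [0, 0, -10.5]],
  [0, [0, 0, 0], [0, 0, -10.5]],
  [0, [0, 0, 0], [0, 0, -10.5]],
  [0, [0, 0, 0], [0, 0, -10.5]],
  [0, [0, 0, 0], [0, 0, -10.5]],
  [0, [0, 0, 0], [0, 0, -10.5]],
])

```text
clock: 1.85
tool_pos: [0.382, -0.1932, 0.2186]
tool_rot: [-179.7, -0.2, 77.2]
ft_force: [0.4, 0.0, -0.4]
gripper_width: 0.0003
```

```bash
python3 - <<'E'
from h import *
s=r.read_state(); print(s["clock"],s["tool_pos"],s["tool_rot"],s["joints"],s["gripper_width"])
c=cam("wrist"); cv2.imwrite("pics/w1.png",c["pixels"]); print(-c["R"].T@c["t"],c["R"][2])
np.savez("w1.npz",**{k:c[k] for k in("pixels","z_map","K","R","t","Dd","rvec")})
E
```

```text
1.85 [ 0.38202154 -0.19323548  0.21855293] [-1.79686249e+02 -1.75382223e-01  7.72123382e+01] [ 43.19416854   6.1588889  -24.25901938 115.85797625   2.78761457
  58.88467527   4.81639476] 0.0002525777717733486
[ 0.40042662 -0.11391726  0.38165199] [-0.06922547 -0.28500439 -0.95602318]
```

View pics/w1.png

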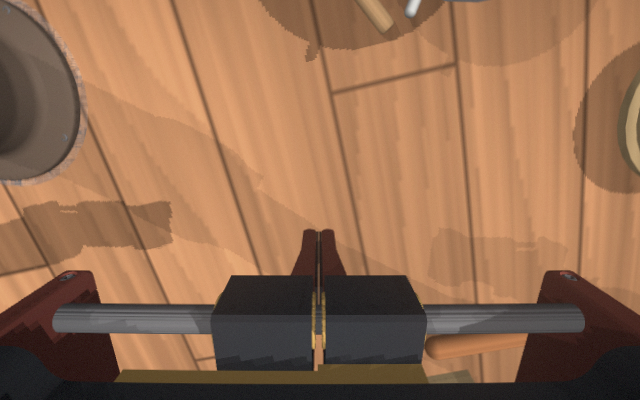

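The wrist view shows the peg (412,8) and the brush handle (375,12) at the top edge, nothing near the fingers. Now moving closer to refine the centre.

Emit:
arm_command([
  [0, [0.05, 0.03, 0], [0, 0, 0]],
  [0, [0.05, 0.03, 0], [0, 0, 0]],
  [0, [0, 0, 0], [0, 0, 0]],
])

```text
clock: 2.28
tool_pos: [0.4635, -0.1073, 0.2181]
tool_rot: [-179.7, -0.2, 77.0]
ft_force: [-0.6, -0.6, -0.6]
gripper_width: 0.0005
```

```bash
python3 - <<'E'
from h import *
from scipy.optimize import least_squares
s=r.read_state(); print(s["clock"],s["tool_pos"],s["tool_rot"])
c=cam("wrist"); im=c["pixels"]; cv2.imwrite("pics/w2.png",im)
vv,uu=np.mgrid[0:260,0:640]; uv=np.c_[uu.ravel(),vv.ravel()]; P=pts(c,uv); sat=cv2.cvtColor(im,cv2.COLOR_BGR2HSV)[uv[:,1],uv[:,0],1]
m=(abs(P[:,2]-.1)<.004)&(sat<60); k=np.zeros((400,640),np.uint8); k[uv[m,1],uv[m,0]]=255
k=cv2.morphologyEx(k,cv2.MORPH_OPEN,np.ones((25,25)))
cs=max(cv2.findContours(k,0,1)[0],key=cv2.contourArea).reshape(-1,2)
cs=cs[(cs[:,0]>3)&(cs[:,0]<636)&(cs[:,1]>3)]
Q=pts(c,cs,.1)[:,:2]
d=lambda p:np.hypot(*(Q-p).T)-.125
o=least_squares(d,[.575,.07],loss="soft_l1",f_scale=.001).x; print("centre",o,np.median(abs(d(o))),len(Q),P[m,2].mean())
rr=np.hypot(*(P[:,:2]-o).T); p=(rr>.13)&(rr<.15)&(P[:,2]>.08)&(P[:,2]<.105)&(sat<60)
print("peg",p.sum(),np.median(P[p],0),P[p].max(0)); az=np.degrees(np.arctan2(*(P[p,:2]-o).T[::-1]));print(np.percentile(az,[5,50,95]),np.percentile(rr[p],[5,50,95]))
E
```

```text
2.275 [ 0.46353822 -0.1073155   0.21812243] [-1.79675185e+02 -1.66195421e-01  7.70178757e+01]
centre [0.64245043 0.03410211] 0.017345610245856638 339 0.10083347749156267
peg 3060 [0.50820145 0.00526459 0.10083656] [0.54627426 0.05829909 0.1034419 ]
[-177.82923622 -157.3037751   177.94537654] [0.13099761 0.13979965 0.1489554 ]
```

View pics/w2.png

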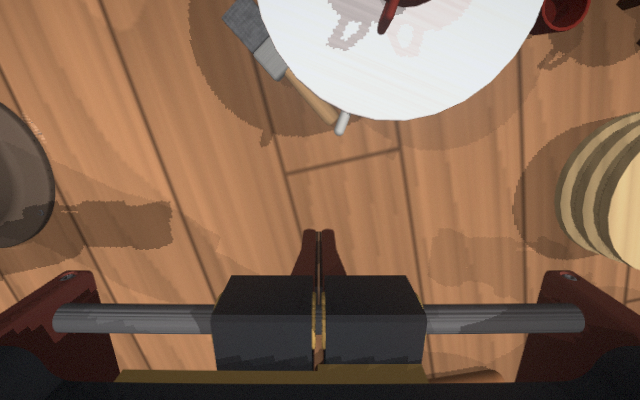

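Disc fills the top right, its lower rim at (400,120); peg runs from (348,112) to (340,133). The contour fit took in the teapot shadow, so I'll use just the lower rim.

```bash
python3 - <<'E'
from h import *
from scipy.optimize import least_squares
c=cam("wrist"); im=c["pixels"]; hsv=cv2.cvtColor(im,cv2.COLOR_BGR2HSV)
k=((hsv[...,1]<45)&(hsv[...,2]>215)).astype(np.uint8); k[:, :250]=0;k[140:]=0
k=cv2.morphologyEx(k,cv2.MORPH_OPEN,np.ones((15,15)))
q=[(u,np.flatnonzero(k[:,u]).max()+1) for u in range(262,540,3) if k[:,u].any()]
q=[p for p in q if p[1]>12]
Q=pts(c,q,.1)[:,:2]
d=lambda p:np.hypot(*(Q-p[:2]).T)-(p[2] if len(p)>2 else .125)
o=least_squares(d,[.575,.07],loss="soft_l1",f_scale=.001).x; print("centre",o,np.median(abs(d(o))),len(Q))
f=least_squares(d,[.575,.07,.125],loss="soft_l1",f_scale=.001).x; print("free r",f,np.median(abs(d(f))))
p=pts(c,[(340,133),(344,122),(348,112)],.096)[:,:2]-o
print("peg r,az",np.hypot(*p.T),np.degrees(np.arctan2(p[:,1],p[:,0])))
E
```

```text
centre [0.57457461 0.06778953] 0.0002953848728012576 93
free r [0.57427904 0.06636799 0.12377189] 0.00017412188076383617
peg r,az [0.14859966 0.13773815 0.12794192] [-122.59174462 -122.60663554 -122.47781259]
```

Emit:
arm_command([
  [0, [0.052, -0.009, 0.03], [0, 0, 0]],
  [0, [0, 0, 0.055], [0, 0, 0]],
  [0, [0, 0, 0.055], [0, 0, 0]],
  [0, [0, 0, 0], [0, 0, 0]],
])

```text
clock: 2.88
tool_pos: [0.4618, -0.0633, 0.0758]
tool_rot: [-179.7, 0.2, 76.0]
ft_force: [0.5, -0.7, 0.0]
gripper_width: 0.0008
```

```bash
python3 - <<'E'
from h import *
c=cam("wrist"); cv2.imwrite("pics/w3.png",c["pixels"]); s=r.read_state(); print(s["clock"],s["tool_pos"],s["tool_rot"])
d=s["tool_pos"][:2]-[.5746,.068]; a=np.radians(s["tool_rot"][2]); print("r",np.hypot(*d),"x,y tool",d@[np.cos(a),np.sin(a)],d@[np.sin(a),-np.cos(a)])
E
```

```text
2.925 [ 0.46358585 -0.06356931  0.07793856] [-1.79938743e+02  1.40709575e-01  7.59317595e+01]
r 0.17214710392130653 x,y tool -0.15460816650701276 -0.0757029737713977
```

View pics/w3.png

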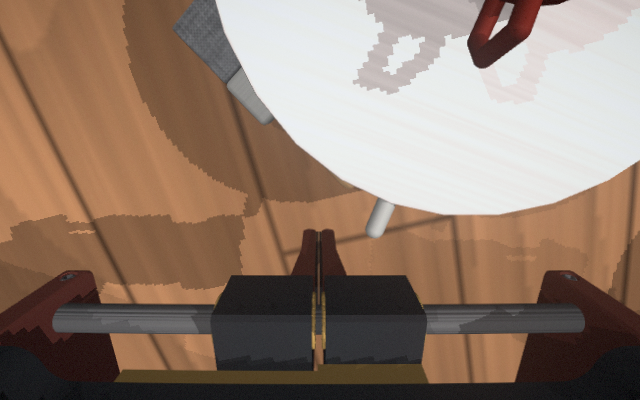

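Fingertip (318,232), peg (378,225), clear gap as computed. Flick: close in, then accelerate along +y and leave outward and up.

Emit:
arm_command([
  [0, [0.011, 0.009, 0], [0, 0, 0]],
  [0, [0, 0.013, 0], [0, 0, 0]],
  [0, [0, 0.026, 0], [0, 0, 0]],
  [0, [0, 0.038, 0], [0, 0, 0]],
  [0, [0, 0.047, 0], [0, 0, 0]],
  [0, [-0.03, 0.045, 0], [0, 0, 0]],
  [0, [-0.04, 0.01, -0.03], [0, 0, 0]],
  [0, [0, 0, -0.055], [0, 0, 0]],
])

```text
clock: 3.92
tool_pos: [0.6452, -0.1743, 0.1767]
tool_rot: [179.2, 0.1, 75.7]
ft_force: [0.8, -0.9, -0.5]
gripper_width: 0.0007
```

```bash
cat > ang.py <<'E'
from h import *
O=np.array([.5746,.068])
def ang(n="scene",off=(0,0)):
    """azimuth of spout from red tips (spout opposite handle; spout is the higher one)"""
    c=cam(n); im=c["pixels"]; hsv=cv2.cvtColor(im,cv2.COLOR_BGR2HSV)
    u0,v0=proj(c,[*O,.13])[0].astype(int); vv,uu=np.mgrid[v0-40:v0+40,u0-50:u0+50]; uv=np.c_[uu.ravel(),vv.ravel()]
    P=pts(c,uv); h=hsv[uv[:,1],uv[:,0]]
    o=O+off; rr=np.hypot(*(P[:,:2]-o).T)
    red=(h[:,1]>120)&((h[:,0]<8)|(h[:,0]>172))&(P[:,2]>.105)&(rr<.075)
    a=np.arctan2(P[:,1]-o[1],P[:,0]-o[0])
    w=(abs(P[:,2]-.0926)<.008)&(rr>.131)&(rr<.15)&(h[:,1]<80)
    t=red&(rr>.043); sp=t&(P[:,2]>.147)&(rr>.05)
    cd=lambda m:np.degrees(np.angle(np.exp(1j*a[m]).mean())) if m.any() else np.nan
    ax=np.degrees(np.angle(np.exp(2j*a[t]).mean())/2) if t.any() else np.nan
    peg=np.degrees(np.angle(np.exp(3j*a[w]).mean())/3) if w.any() else np.nan
    return cd(sp),ax,peg,t.sum(),sp.sum(),w.sum()
E
python3 - <<'E'
from ang import *
import time
for i in range(4):
    t=r.read_state()["clock"]; print(t,"scene",np.round(ang("scene",(0,.005)),1))
    t=r.read_state()["clock"]; print(t,"side",np.round(ang("side"),1))
s=r.read_state(); print(s["tool_pos"],s["tool_rot"],s["ft_force"])
E
```

```text
3.925 scene [166.  -15.1 -14.8  25.    2.   30. ]
3.975 side [178.   -5.3  -6.8  39.    4.   35. ]
4.025 scene [179.1   0.7   0.3  28.    1.   29. ]
4.075 side [-168.2   12.1    7.4   26.     5.    31. ]
4.125 scene [-164.9   15.6   13.7   29.     4.    28. ]
4.175 side [-154.5   26.6   22.8   25.     4.    25. ]
4.225 scene [ nan 29.9 27.7 29.   0.  22. ]
4.275 side [-139.4   41.6   36.5   28.     4.    42. ]
[ 0.64507569 -0.16854196  0.17566961] [1.79196807e+02 5.57064981e-02 7.60312113e+01] [-0.77792175  0.44445545 -0.38255935]
```

Spinning at about 2.5 rad/s anticlockwise. Moving to hover above the rim.

Emit:
arm_command([
  [0, [0.034, -0.042, 0], [0, 0, 0]],
  [0, [0.034, -0.042, 0], [0, 0, 0]],
  [0, [0.034, -0.042, 0], [0, 0, 0]],
  [0, [0, 0, 0.03], [0, 0, 0]],
  [0, [0, 0, 0.02], [0, 0, 0]],
  [0, [0, 0, 0], [0, 0, 0]],
  [0, [0, 0, 0], [0, 0, 0]],
  [0, [0, 0, 0], [0, 0, 0]],
])

```text
clock: 5.32
tool_pos: [0.5431, -0.0341, 0.1192]
tool_rot: [179.5, 0.1, 76.2]
ft_force: [-0.3, 0.9, 0.7]
gripper_width: 0.0006
```

```bash
cat > st.py <<'E'
from ang import *
for i in range(3):
    t=r.read_state()["clock"]; print(t,"scene",np.round(ang("scene",(0,.005)),1))
s=r.read_state(); print(s["tool_pos"],s["tool_rot"],s["ft_force"])
d=s["tool_pos"][:2]-O; a=np.radians(s["tool_rot"][2]); print("r",np.hypot(*d),"x,y tool",d@[np.cos(a),np.sin(a)],d@[np.sin(a),-np.cos(a)])
E
python3 st.py; python3 - <<'E'
from h import *
from ang import O
c=cam("scene"); cv2.imwrite("pics/s4.png",cv2.resize(c["pixels"][160:290,260:430],None,fx=4,fy=4))
im=c["pixels"]; vv,uu=np.mgrid[215:275,290:390]; uv=np.c_[uu.ravel(),vv.ravel()]; P=pts(c,uv)
o=O+[0,.005]; d=P[:,:2]-o; rr=np.hypot(*d.T); g=(rr>.158)&(rr<.172)&(P[:,2]>.105)&(P[:,2]<.14)
h=cv2.cvtColor(im,cv2.COLOR_BGR2HSV)[uv[:,1],uv[:,0]]; g&=h[:,1]<80
az=np.degrees(np.arctan2(d[g,1],d[g,0])); print(g.sum(),np.percentile(az,[2,50,98]),d[g].mean(0))
n=np.linalg.svd((P[g]-P[g].mean(0))[:,:2],full_matrices=False)[2]; print("plate dir",np.degrees(np.arctan2(n[1,1],n[1,0])))
E
```

```text
5.325 scene [  0.5   3.6 -57.9  20.    2.   30. ]
5.375 scene [  8.    9.2 -51.4  25.    3.   31. ]
5.425 scene [ 15.2  17.  -44.9  21.    3.   31. ]
[ 0.54314783 -0.0341036   0.11919273] [1.79533543e+02 6.09749133e-02 7.61919571e+01] [-0.69861853  0.29557556  0.63763255]
r 0.10683811777916226 x,y tool -0.10665956520981144 -0.006174184954155821
191 [20.72581377 31.34090025 41.24832851] [0.13985129 0.08426167]
plate dir -148.95666218092515
```

View pics/s4.png

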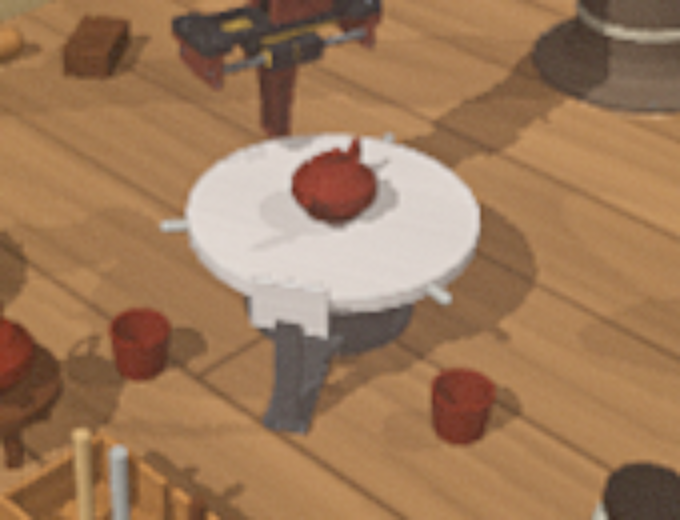

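Gauge azimuth 31.1° (the plate's normal agrees); the handle loop seen in the wrist view confirms which way the spout points. Spout is passing the gauge now, with the finger about 19 mm above the disc. Waiting.

Emit:
arm_command([
  [0, [0, 0, 0], [0, 0, 0]],
  [0, [0, 0, 0], [0, 0, 0]],
  [0, [0, 0, 0], [0, 0, 0]],
  [0, [0, 0, 0], [0, 0, 0]],
  [0, [0, 0, 0], [0, 0, 0]],
  [0, [0, 0, 0], [0, 0, 0]],
  [0, [0, 0, 0], [0, 0, 0]],
  [0, [0, 0, 0], [0, 0, 0]],
  [0, [0, 0, 0], [0, 0, 0]],
  [0, [0, 0, 0], [0, 0, 0]],
])

```text
clock: 6.78
tool_pos: [0.5432, -0.0343, 0.1194]
tool_rot: [179.5, 0.1, 76.2]
ft_force: [-0.5, -0.4, 0.3]
gripper_width: 0.0002
```

```bash
python3 st.py
```

```text
6.775 scene [-175.1    4.3    4.3   30.     2.    26. ]
6.825 scene [-170.8   10.8   10.3   31.     1.    27. ]
6.875 scene [ nan 16.6 15.4 30.   0.  24. ]
[ 0.54321614 -0.03425072  0.11943654] [1.79512480e+02 6.35243697e-02 7.61818531e+01] [-0.0182656  -0.29794946  1.26540078]
r 0.10695866224995082 x,y tool -0.10678719826205167 -0.006053901026637514
```

Emit:
arm_command([
  [0, [0, 0, 0], [0, 0, 0]],
  [0, [0, 0, 0], [0, 0, 0]],
  [0, [0, 0, 0], [0, 0, 0]],
  [0, [0, 0, 0], [0, 0, 0]],
  [0, [0, 0, 0], [0, 0, 0]],
  [0, [0, 0, 0], [0, 0, 0]],
  [0, [0, 0, 0], [0, 0, 0]],
  [0, [0, 0, 0], [0, 0, 0]],
  [0, [0, 0, 0], [0, 0, 0]],
  [0, [0, 0, 0], [0, 0, 0]],
])

```text
clock: 8.18
tool_pos: [0.5432, -0.0343, 0.1195]
tool_rot: [179.5, 0.1, 76.2]
ft_force: [0.5, -0.0, 0.0]
gripper_width: 0.0005
```

```bash
python3 st.py
```

```text
8.175 scene [-19.6 -18.   42.2  22.    3.   19. ]
8.225 scene [-15.4 -13.1  46.2  25.    4.   32. ]
8.275 scene [-9.9 -7.8 50.9 25.   4.  32. ]
[ 0.54320331 -0.03426827  0.11944435] [1.79512256e+02 6.32924429e-02 7.61791470e+01] [-0.08234033  0.95633545 -0.68337583]
r 0.10697921199995737 x,y tool -0.10680759822641839 -0.006057124832443971
```

Emit:
arm_command([
  [0, [0, 0, 0], [0, 0, 0]],
  [0, [0, 0, 0], [0, 0, 0]],
  [0, [0, 0, 0], [0, 0, 0]],
  [0, [0, 0, 0], [0, 0, 0]],
  [0, [0, 0, 0], [0, 0, 0]],
  [0, [0, 0, 0], [0, 0, 0]],
  [0, [0, 0, 0], [0, 0, 0]],
  [0, [0, 0, 0], [0, 0, 0]],
  [0, [0, 0, 0], [0, 0, 0]],
  [0, [0, 0, 0], [0, 0, 0]],
])

```text
clock: 9.57
tool_pos: [0.5432, -0.0342, 0.1195]
tool_rot: [179.5, 0.1, 76.2]
ft_force: [0.2, -0.6, 0.1]
gripper_width: 0.0005
```

```bash
python3 st.py
```

```text
9.575 scene [124.1 -62.7  59.4  24.    1.   32. ]
9.625 scene [120.7 -57.4 -55.6  30.    3.   31. ]
9.675 scene [129.  -52.7 -51.6  26.    1.   30. ]
[ 0.54321723 -0.03425972  0.11947429] [1.79509601e+02 6.47037274e-02 7.61809184e+01] [-0.23792752  0.72769751 -0.22945119]
r 0.1069669528623553 x,y tool -0.1067957826776211 -0.0060489508951275415
```

Emit:
arm_command([
  [0, [0, 0, 0.012], [0, 0, 0]],
])

```text
clock: 9.85
tool_pos: [0.544, -0.0343, 0.1077]
tool_rot: [179.4, 0.0, 76.2]
ft_force: [-0.4, -0.6, -0.2]
gripper_width: 0.0003
```

```bash
cat > fit.py <<'E'
from ang import *
from scipy.integrate import solve_ivp
from scipy.optimize import least_squares
import json,sys
D=json.load(open("d.json")); new=[]
for i in range(int(sys.argv[1])):
    s=r.read_state(); a=ang("scene",(0,.005)); new.append((s["clock"],a[2])); print(s["clock"],"z",s["tool_pos"][2].round(4),"peg",round(a[2],1))
s=r.read_state(); print(s["clock"],s["tool_pos"],s["ft_force"])
def sim(p,t): return np.degrees(solve_ivp(lambda t,y:[y[1],-(p[2]+p[3]*y[1])],(D[0][0],max(t)+1e-6),[p[0],p[1]],t_eval=t,rtol=1e-8).y)
def fit(): 
    T=[d[0] for d in D]; Y=np.array([d[1] for d in D])
    return least_squares(lambda p:np.r_[(sim(p,T)[0]-Y)/1.0,(p[2]-.1)/.03,(p[3]-.033)/.02],[np.radians(D[0][1]),2.5,.1,.033],x_scale=[1,1,.1,.03]).x
p=fit()
for t,g in new:
    e=sim(p,[t])[0,0]; sp=g+60; D.append([t,sp+120*round((e-sp)/120)]); p=fit()
json.dump(D,open("d.json","w"))
T=[d[0] for d in D]; print("p",p.round(3),"res",(sim(p,T)[0]-[d[1] for d in D]).round(1)[-8:])
t=np.arange(D[-1][0],D[-1][0]+8,.005); A,W=sim(p,t)
for tgt in(1111,1471):
    if A.max()>tgt: i=np.argmax(A>tgt); print(tgt,"at",t[i].round(3),"w",np.radians(W[i]).round(2))
E
cat > d.json <<'E'
[[3.925,165.2],[4.025,180.3],[4.125,193.7],[4.225,207.7],[5.325,362.1],[5.375,368.6],[5.425,375.1],[6.775,544.3],[6.825,550.3],[6.875,555.4],[8.175,702.2],[8.225,706.2],[8.275,710.9],[9.575,839.4],[9.625,844.4],[9.675,848.4]]
E
python3 fit.py 4
```

```text
9.85 z 0.1077 peg -35.7
9.9 z 0.1056 peg -31.3
9.95 z 0.1059 peg -26.3
10.0 z 0.1064 peg -22.7
10.05 [ 0.54292537 -0.03429137  0.1068725 ] [0.59904695 0.39946073 0.45649325]
p [2.876 2.585 0.103 0.033] res [ 0.6 -0.1 -0.5  0.1  0.1  0.2 -0.4  0.5]
1111 at 13.095 w 1.09
```

Emit:
arm_command([
  [0, [0, 0, 0], [0, 0, 0]],
  [0, [0, 0, 0], [0, 0, 0]],
  [0, [0, 0, 0], [0, 0, 0]],
  [0, [0, 0, 0], [0, 0, 0]],
  [0, [0, 0, 0], [0, 0, 0]],
  [0, [0, 0, 0], [0, 0, 0]],
  [0, [0, 0, 0], [0, 0, 0]],
  [0, [0, 0, 0], [0, 0, 0]],
  [0, [0, 0, 0], [0, 0, 0]],
  [0, [0, 0, 0], [0, 0, 0]],
])

```text
clock: 11.3
tool_pos: [0.5433, -0.0342, 0.1073]
tool_rot: [179.5, 0.1, 76.2]
ft_force: [0.5, 0.0, -0.7]
gripper_width: 0.0007
```

```bash
python3 fit.py 3
```

```text
11.3 z 0.1073 peg -33.1
11.35 z 0.1073 peg -29.3
11.4 z 0.1073 peg -25.3
11.45 [ 0.5432548  -0.03422842  0.10728775] [-0.03573938 -0.19326764 -0.24455763]
p [2.877 2.585 0.09  0.039] res [ 0.3  0.3  0.5 -0.1  0.8 -0.3 -0.2 -0.3]
1111 at 13.05 w 1.12
```

Emit:
arm_command([
  [0, [0, 0, 0], [0, 0, 0]],
  [0, [0, 0, 0], [0, 0, 0]],
  [0, [0, 0, 0], [0, 0, 0]],
  [0, [0, 0, 0], [0, 0, 0]],
  [0, [0, 0, 0], [0, 0, 0]],
  [0, [0, 0, 0], [0, 0, 0]],
  [0, [0, 0, 0], [0, 0, 0]],
])

```text
clock: 12.32
tool_pos: [0.5433, -0.0342, 0.1073]
tool_rot: [179.5, 0.1, 76.2]
ft_force: [0.4, -0.3, 0.0]
gripper_width: 0.0006
```

```bash
python3 fit.py 3
```

```text
12.325 z 0.1073 peg 43.8
12.375 z 0.1073 peg 47.0
12.425 z 0.1073 peg 50.6
12.475 [ 0.54326442 -0.03420683  0.10729381] [-0.23168874 -0.63206725  0.06864697]
p [2.877 2.587 0.079 0.044] res [-0.1  0.8  0.1  0.2  0.2 -0.5 -0.1 -0.2]
1111 at 13.03 w 1.14
```

```bash
python3 fit.py 4
```

```text
12.475 z 0.1073 peg 54.3
12.525 z 0.1073 peg 57.5
12.575 z 0.1073 peg -59.2
12.625 z 0.1073 peg -55.6
12.675 [ 0.54324623 -0.03420374  0.10728195] [ 0.06083453  0.43064627 -0.39112212]
p [2.877 2.588 0.078 0.045] res [ 0.2 -0.4 -0.  -0.1 -0.4 -0.1  0.1 -0.1]
1111 at 13.025 w 1.14
```

Emit:
arm_command([
  [0, [0, 0, 0], [0, 0, 0]],
  [0, [0, 0, 0], [0, 0, 0]],
  [0, [0, 0, 0.013], [0, 0, 0]],
  [0, [0, 0, 0.003], [0, 0, 0]],
])

```text
clock: 13.18
tool_pos: [0.5468, -0.0348, 0.0932]
tool_rot: [179.1, 0.0, 76.2]
ft_force: [-1.9, -2.4, 20.0]
gripper_width: 0.0003
```

```bash
python3 st.py
```

```text
13.175 scene [-96.9  33.9 -28.4  16.    1.   28. ]
13.225 scene [-98.2  33.8 -27.6  15.    1.   28. ]
13.275 scene [  nan  32.2 -28.1  16.    0.   26. ]
[ 0.54738518 -0.03495049  0.09396802] [1.79030366e+02 3.16148869e-02 7.61559429e+01] [-2.02858491 -1.73437572 17.07016645]
r 0.1064868529511646 x,y tool -0.10647180337249576 -0.0017902340773078976
```

Stopped within about 1° of the gauge (32.0° vs 31.1°). Lifting straight off and backing away.

Emit:
arm_command([
  [0, [0, 0, -0.03], [0, 0, 0]],
  [0, [0, 0, -0.05], [0, 0, 0]],
  [0, [0, 0, -0.05], [0, 0, 0]],
  [0, [-0.055, 0, 0], [0, 0, 0]],
  [0, [-0.055, 0, 0], [0, 0, 0]],
  [0, [-0.03, 0, 0], [0, 0, 0]],
  [0, [0, 0, 0], [0, 0, 0]],
  [0, [0, 0, 0], [0, 0, 0]],
])

```text
clock: 14.32
tool_pos: [0.5112, -0.1732, 0.2235]
tool_rot: [179.1, 0.0, 76.3]
ft_force: [0.3, 0.8, 0.7]
gripper_width: 0.0007
```

```bash
python3 st.py; python3 - <<'E'
from h import *
import time
c=[cam(n) for n in("scene","side")]
cv2.imwrite("pics/end.png",cv2.resize(np.hstack([c[0]["pixels"][160:290,260:430],c[1]["pixels"][130:260,230:400]]),(800,306)))
for n,k,bb in(("scene",c[0],None),("side",c[1],None)):
    o=np.load(n+"0.npz")["pixels"]; d=cv2.absdiff(o,k["pixels"]).max(2)
    print(n,d.shape)
E
```

```text
14.325 scene [  6.9   9.3 -52.6  23.    3.   34. ]
14.375 scene [  5.8   7.7 -53.6  22.    2.   26. ]
14.425 scene [  4.6   6.6 -54.8  21.    2.   30. ]
[ 0.51139891 -0.17274212  0.22374315] [1.79106376e+02 5.66733936e-02 7.63470869e+01] [-0.35376156  0.34187711  0.06949829]
r 0.24889987178279058 x,y tool -0.24885753524898158 -0.004590568950738171
scene (400, 640)
side (400, 640)
```

View pics/end.png

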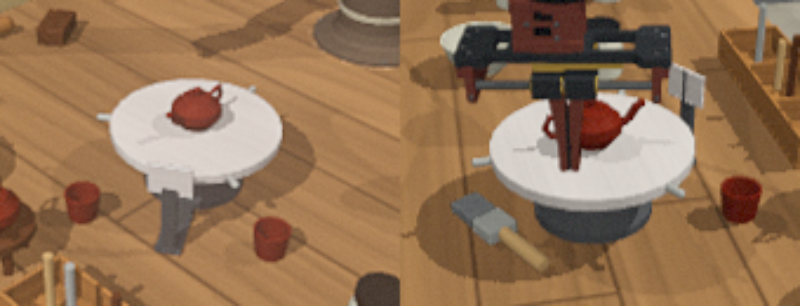

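The end picture (two views) shows the spout no longer at the gauge: the lateral strain stored in the arm kicked the wheel back (slow clockwise drift, about 0.4 rad/s) as I lifted. There's ample time, so I'll redo the whole thing: a clockwise flick, two free passes, brake, and relax the strain before lifting.

Emit:
arm_command([
  [0, [0.03, 0.05, 0.03], [0, 0, 0]],
  [0, [0.03, 0.05, 0.04], [0, 0, 0]],
  [0, [0, 0, 0.055], [0, 0, 0]],
  [0, [0, 0, 0.022], [0, 0, 0]],
  [0, [0, 0, 0], [0, 0, 0]],
])

```text
clock: 15.2
tool_pos: [0.6223, -0.1376, 0.0808]
tool_rot: [178.8, 0.1, 76.5]
ft_force: [-0.5, -0.6, 0.1]
gripper_width: 0.0004
```

```bash
python3 st.py
```

```text
15.2 scene [-10.9  -8.5  50.5  25.    3.   31. ]
15.25 scene [-12.3  -8.6  49.8  21.    2.   32. ]
15.3 scene [-10.6  -9.3  49.4  24.    3.   38. ]
[ 0.6237659  -0.138717    0.08385674] [1.78573521e+02 7.82600979e-02 7.64435875e+01] [ 0.19887273 -0.35313933  0.48892404]
r 0.21248341718080352 x,y tool -0.18943316345760502 0.09625112549615039
```

Emit:
arm_command([
  [0, [0.047, -0.006, 0.007], [0, 0, 0]],
  [0, [0, 0, 0], [0, 0, 0]],
  [0, [0, 0, 0], [0, 0, 0]],
  [0, [0, 0, 0], [0, 0, 0]],
  [0, [0, 0, 0], [0, 0, 0]],
  [0, [0, 0, 0], [0, 0, 0]],
  [0, [0, 0, 0], [0, 0, 0]],
  [0, [0, 0, 0], [0, 0, 0]],
])

```text
clock: 16.35
tool_pos: [0.6323, -0.0956, 0.0835]
tool_rot: [178.0, 0.2, 76.1]
ft_force: [0.1, -0.4, 0.2]
gripper_width: 0.0007
```

```bash
python3 st.py
```

```text
16.35 scene [-27.4 -25.7  34.2  26.    3.   18. ]
16.4 scene [-28.2 -25.5  33.7  26.    2.   18. ]
16.45 scene [-27.6 -25.1  32.2  27.    3.   18. ]
[ 0.63229335 -0.09544943  0.08353415] [1.77964813e+02 1.47515358e-01 7.60882835e+01] [-0.202931    1.24976849 -0.26060023]
r 0.17333274228231998 x,y tool -0.14478401255668197 0.09529863196864748
```

Emit:
arm_command([
  [0, [0.003, -0.028, 0.006], [0, 0, 0]],
  [0, [0, -0.014, 0], [0, 0, 0]],
  [0, [0, -0.026, 0], [0, 0, 0]],
  [0, [0, -0.039, 0], [0, 0, 0]],
  [0, [0, -0.049, 0], [0, 0, 0]],
  [0, [-0.03, -0.045, 0], [0, 0, 0]],
  [0, [-0.04, -0.01, -0.03], [0, 0, 0]],
  [0, [0, 0, -0.055], [0, 0, 0]],
])

```text
clock: 17.5
tool_pos: [0.4025, -0.1087, 0.1546]
tool_rot: [178.0, 0.1, 76.2]
ft_force: [0.4, -0.3, 0.9]
gripper_width: 0.0003
```

```bash
python3 st.py
```

```text
17.5 scene [-134.7   44.9   44.8   27.     1.    31. ]
17.55 scene [-141.2   37.2   36.7   25.     1.    17. ]
17.6 scene [-149.6   29.6   28.7   26.     2.    19. ]
[ 0.40696747 -0.10765069  0.15741226] [1.77404533e+02 1.08069169e-01 7.63190739e+01] [-0.07247571  0.09702218 -0.58901167]
r 0.24280409937009378 x,y tool -0.2103146706360049 -0.12133247704630098
```

Emit:
arm_command([
  [0, [0.034, 0.039, 0], [2.6, 0, 0]],
  [0, [0.034, 0.039, 0], [0, 0, 0]],
  [0, [0.034, 0.039, 0], [0, 0, 0]],
  [0, [0, 0, 0.02], [0, 0, 0]],
  [0, [0, 0, 0.012], [0, 0, 0]],
  [0, [0, 0, 0], [0, 0, 0]],
  [0, [0, 0, 0], [0, 0, 0]],
])

```text
clock: 18.52
tool_pos: [0.5468, -0.0352, 0.1208]
tool_rot: [-179.7, 0.3, 76.2]
ft_force: [-0.1, 0.3, 0.5]
gripper_width: 0.0005
```

```bash
sed -i 's/(1111,1471)/(329,689,1049,1409)/; s/new.append((s\["clock"\],a\[2\]))/new.append((s["clock"],-a[2]))/' fit.py; sed -i 's/\[t,sp+120\*/[t,sp+120*/' fit.py
echo '[[17.5,135.2],[17.55,143.3],[17.6,151.3]]' > d.json
python3 - <<'E'
import re
s=open("fit.py").read(); s=s.replace("2.5,.1,.033],x","2.75,.08,.044],x").replace("(p[2]-.1)/.03,(p[3]-.033)/.02","(p[2]-.08)/.015,(p[3]-.044)/.008"); open("fit.py","w").write(s)
E
python3 fit.py 3; python3 -c "
from h import *
print(r.read_state()['tool_rot'])"
```

```text
18.525 z 0.1208 peg 7.1
18.575 z 0.1209 peg -1.3
18.625 z 0.1211 peg -8.5
18.675 [ 0.54708567 -0.03536849  0.12124136] [-0.03390196 -0.09442161 -0.58356895]
p [2.361 2.797 0.08  0.044] res [ 0.1 -0.  -0.1  0.6 -0.4 -0.2]
329 at 18.77 w 2.55
689 at 21.505 w 2.05
1049 at 25.06 w 1.49
[-179.73239914    0.29737957   76.17572237]
```

Clockwise at 2.55 rad/s at the first pass. I'll brake on the fourth pass, where it is slowest (about 0.8 rad/s).

Emit:
arm_command([
  [0, [0, 0, 0.012], [0, 0, 0]],
  [0, [0, 0, 0], [0, 0, 0]],
  [0, [0, 0, 0], [0, 0, 0]],
  [0, [0, 0, 0], [0, 0, 0]],
  [0, [0, 0, 0], [0, 0, 0]],
  [0, [0, 0, 0], [0, 0, 0]],
  [0, [0, 0, 0], [0, 0, 0]],
  [0, [0, 0, 0], [0, 0, 0]],
  [0, [0, 0, 0], [0, 0, 0]],
  [0, [0, 0, 0], [0, 0, 0]],
])

```text
clock: 19.92
tool_pos: [0.5475, -0.0359, 0.1096]
tool_rot: [-179.9, 0.3, 76.1]
ft_force: [0.3, 0.3, 0.0]
gripper_width: 0.0004
```

```bash
python3 fit.py 2
```

```text
19.925 z 0.1096 peg 50.6
19.975 z 0.1096 peg 44.3
20.025 [ 0.54746485 -0.03598232  0.10960422] [-0.31741975  0.12676671  0.78854834]
p [2.362 2.8   0.084 0.047] res [ 0.1  0.   0.   0.5 -0.5 -0.4 -0.   0.2]
329 at 19.975 w 2.3
689 at 21.545 w 2.01
1049 at 25.255 w 1.4
```

Emit:
arm_command([
  [0, [0, 0, 0], [0, 0, 0]],
  [0, [0, 0, 0], [0, 0, 0]],
  [0, [0, 0, 0], [0, 0, 0]],
  [0, [0, 0, 0], [0, 0, 0]],
  [0, [0, 0, 0], [0, 0, 0]],
  [0, [0, 0, 0], [0, 0, 0]],
  [0, [0, 0, 0], [0, 0, 0]],
  [0, [0, 0, 0], [0, 0, 0]],
  [0, [0, 0, 0], [0, 0, 0]],
  [0, [0, 0, 0], [0, 0, 0]],
])

```text
clock: 21.28
tool_pos: [0.5474, -0.036, 0.1096]
tool_rot: [-179.9, 0.3, 76.1]
ft_force: [-0.3, 0.1, -0.3]
gripper_width: 0.0008
```

```bash
python3 fit.py 2
```

```text
21.275 z 0.1096 peg 0.8
21.325 z 0.1096 peg -5.6
21.375 [ 0.54745594 -0.0359796   0.10959222] [-0.32144413  0.06130347  0.36888732]
p [2.363 2.791 0.081 0.045] res [ 0.1  0.3 -0.7 -0.6  0.2  0.6  0.1 -0.4]
329 at 21.325 w 2.07
689 at 21.53 w 2.03
1049 at 25.155 w 1.45
```

Emit:
arm_command([
  [0, [0, 0, 0], [0, 0, 0]],
  [0, [0, 0, 0], [0, 0, 0]],
  [0, [0, 0, 0], [0, 0, 0]],
  [0, [0, 0, 0], [0, 0, 0]],
  [0, [0, 0, 0], [0, 0, 0]],
  [0, [0, 0, 0], [0, 0, 0]],
  [0, [0, 0, 0], [0, 0, 0]],
  [0, [0, 0, 0], [0, 0, 0]],
  [0, [0, 0, 0], [0, 0, 0]],
  [0, [0, 0, 0], [0, 0, 0]],
])

```text
clock: 22.62
tool_pos: [0.5475, -0.036, 0.1096]
tool_rot: [-179.9, 0.3, 76.1]
ft_force: [-0.8, -0.4, 0.4]
gripper_width: 0.0004
```

```bash
python3 fit.py 2
```

```text
22.625 z 0.1096 peg -31.1
22.675 z 0.1096 peg -36.2
22.725 [ 0.54746212 -0.03595466  0.10959286] [0.26371471 0.15069423 0.25535178]
p [2.364 2.79  0.081 0.045] res [-0.7 -0.6  0.2  0.5  0.2 -0.3 -0.1  0. ]
329 at 22.675 w 1.84
689 at 22.675 w 1.84
1049 at 25.145 w 1.46
```

Emit:
arm_command([
  [0, [0, 0, 0], [0, 0, 0]],
  [0, [0, 0, 0], [0, 0, 0]],
  [0, [0, 0, 0], [0, 0, 0]],
  [0, [0, 0, 0], [0, 0, 0]],
  [0, [0, 0, 0], [0, 0, 0]],
  [0, [0, 0, 0], [0, 0, 0]],
  [0, [0, 0, 0], [0, 0, 0]],
  [0, [0, 0, 0], [0, 0, 0]],
  [0, [0, 0, 0], [0, 0, 0]],
  [0, [0, 0, 0], [0, 0, 0]],
])

```text
clock: 23.98
tool_pos: [0.5474, -0.036, 0.1096]
tool_rot: [-179.9, 0.3, 76.1]
ft_force: [-0.3, -0.8, 0.1]
gripper_width: 0.0002
```

```bash
python3 fit.py 3
```

```text
23.975 z 0.1096 peg -46.5
24.025 z 0.1096 peg -50.9
24.075 z 0.1096 peg -55.9
24.125 [ 0.54742306 -0.03598775  0.10957364] [-0.71497181  1.00195725  0.54221235]
p [2.365 2.786 0.078 0.045] res [ 0.4  0.2 -0.3  0.2  0.4 -0.2  0.1 -0.3]
329 at 24.075 w 1.63
689 at 24.075 w 1.63
1049 at 25.13 w 1.47
1409 at 30.925 w 0.73
```

Fourth pass due at about 30.9 s at 0.73 rad/s.

Emit:
arm_command([
  [0, [0, 0, 0], [0, 0, 0]],
  [0, [0, 0, 0], [0, 0, 0]],
  [0, [0, 0, 0], [0, 0, 0]],
  [0, [0, 0, 0], [0, 0, 0]],
  [0, [0, 0, 0], [0, 0, 0]],
  [0, [0, 0, 0], [0, 0, 0]],
  [0, [0, 0, 0], [0, 0, 0]],
  [0, [0, 0, 0], [0, 0, 0]],
  [0, [0, 0, 0], [0, 0, 0]],
  [0, [0, 0, 0], [0, 0, 0]],
])

```text
clock: 25.38
tool_pos: [0.5475, -0.036, 0.1096]
tool_rot: [-179.9, 0.3, 76.1]
ft_force: [0.5, -0.2, 0.5]
gripper_width: 0.0001
```

Emit:
arm_command([
  [0, [0, 0, 0], [0, 0, 0]],
  [0, [0, 0, 0], [0, 0, 0]],
  [0, [0, 0, 0], [0, 0, 0]],
  [0, [0, 0, 0], [0, 0, 0]],
  [0, [0, 0, 0], [0, 0, 0]],
  [0, [0, 0, 0], [0, 0, 0]],
  [0, [0, 0, 0], [0, 0, 0]],
  [0, [0, 0, 0], [0, 0, 0]],
  [0, [0, 0, 0], [0, 0, 0]],
  [0, [0, 0, 0], [0, 0, 0]],
])

```text
clock: 26.62
tool_pos: [0.5475, -0.036, 0.1096]
tool_rot: [-179.9, 0.3, 76.1]
ft_force: [0.1, 0.1, -0.9]
gripper_width: 0.0006
```

```bash
python3 fit.py 3
```

```text
26.625 z 0.1096 peg -27.3
26.675 z 0.1096 peg -30.8
26.725 z 0.1096 peg -34.4
26.775 [ 0.54747198 -0.03596078  0.10959598] [ 0.53705398  0.42322434 -0.74811152]
p [2.367 2.784 0.074 0.047] res [ 0.2  0.4 -0.   0.3 -0.  -0.2 -0.1 -0.1]
329 at 26.725 w 1.26
689 at 26.725 w 1.26
1049 at 26.725 w 1.26
1409 at 30.82 w 0.76
```

Emit:
arm_command([
  [0, [0, 0, 0.002], [0, 0, 0]],
  [0, [0, 0, 0], [0, 0, 0]],
  [0, [0, 0, 0], [0, 0, 0]],
  [0, [0, 0, 0], [0, 0, 0]],
  [0, [0, 0, 0], [0, 0, 0]],
  [0, [0, 0, 0], [0, 0, 0]],
  [0, [0, 0, 0], [0, 0, 0]],
  [0, [0, 0, 0], [0, 0, 0]],
  [0, [0, 0, 0], [0, 0, 0]],
  [0, [0, 0, 0], [0, 0, 0]],
])

```text
clock: 28.02
tool_pos: [0.5474, -0.0359, 0.1074]
tool_rot: [-179.9, 0.3, 76.1]
ft_force: [0.8, 0.1, -0.4]
gripper_width: 0.0004
```

Emit:
arm_command([
  [0, [0, 0, 0], [0, 0, 0]],
  [0, [0, 0, 0], [0, 0, 0]],
  [0, [0, 0, 0], [0, 0, 0]],
  [0, [0, 0, 0], [0, 0, 0]],
  [0, [0, 0, 0], [0, 0, 0]],
  [0, [0, 0, 0], [0, 0, 0]],
  [0, [0, 0, 0], [0, 0, 0]],
  [0, [0, 0, 0], [0, 0, 0]],
  [0, [0, 0, 0], [0, 0, 0]],
  [0, [0, 0, 0], [0, 0, 0]],
])

```text
clock: 29.28
tool_pos: [0.5475, -0.036, 0.1075]
tool_rot: [-179.9, 0.3, 76.1]
ft_force: [1.0, 0.5, -0.5]
gripper_width: 0.0006
```

```bash
python3 fit.py 4
```

```text
29.275 z 0.1075 peg 45.4
29.325 z 0.1074 peg 43.4
29.375 z 0.1075 peg 40.3
29.425 z 0.1075 peg 36.9
29.475 [ 0.54744138 -0.03598624  0.10744344] [-0.74560942 -0.22645147 -0.03396397]
p [2.367 2.785 0.072 0.047] res [-0.  -0.1 -0.   0.  -0.1  0.6  0.1 -0.6]
329 at 29.425 w 0.92
689 at 29.425 w 0.92
1049 at 29.425 w 0.92
1409 at 30.805 w 0.77
```

Emit:
arm_command([
  [0, [0, 0, 0], [0, 0, 0]],
  [0, [0, 0, 0], [0, 0, 0]],
  [0, [0, 0, 0], [0, 0, 0]],
  [0, [0, 0, 0], [0, 0, 0]],
  [0, [0, 0, 0], [0, 0, 0]],
  [0, [0, 0, 0], [0, 0, 0]],
  [0, [0, 0, 0], [0, 0, 0]],
])

```text
clock: 30.35
tool_pos: [0.5475, -0.036, 0.1075]
tool_rot: [-179.9, 0.3, 76.1]
ft_force: [0.6, 0.5, -0.6]
gripper_width: 0.0007
```

```bash
python3 fit.py 2
```

```text
30.35 z 0.1075 peg -8.8
30.4 z 0.1075 peg -11.0
30.45 [ 0.54744617 -0.03599202  0.10746222] [-0.19056931  0.50508991 -0.36607527]
p [2.366 2.785 0.072 0.048] res [-0.   0.  -0.   0.6  0.2 -0.5 -0.2 -0. ]
329 at 30.4 w 0.81
689 at 30.4 w 0.81
1049 at 30.4 w 0.81
1409 at 30.8 w 0.77
```

Emit:
arm_command([
  [0, [0, 0, 0], [0, 0, 0]],
  [0, [0, 0, 0], [0, 0, 0]],
  [0, [0, 0, 0.012], [0, 0, 0]],
  [0, [0, 0, 0], [0, 0, 0]],
])

```text
clock: 30.95
tool_pos: [0.5491, -0.0362, 0.0963]
tool_rot: [179.9, 0.3, 76.1]
ft_force: [-0.2, -2.3, 13.4]
gripper_width: 0.0003
```

```bash
python3 st.py
```

```text
30.95 scene [  nan  32.6 -28.2  20.    0.   28. ]
31.0 scene [ 32.1  33.1 -28.   18.    1.   29. ]
31.05 scene [  nan  32.1 -28.2  16.    0.   30. ]
[ 0.54961495 -0.03626525  0.09698413] [179.85539814   0.28779834  76.11082371] [-0.39522143 -1.92413261 11.53503519]
r 0.10721704298881632 x,y tool -0.10721425079009186 0.000773779545458651
```

Emit:
arm_command([
  [0, [0, 0, 0], [0, 0, 0]],
  [0, [0, 0, 0], [0, 0, 0]],
  [0, [0, 0, 0], [0, 0, 0]],
  [0, [0, 0, 0], [0, 0, 0]],
  [0, [0, 0, 0], [0, 0, 0]],
  [0, [0, 0, 0], [0, 0, 0]],
])

```text
clock: 31.85
tool_pos: [0.5548, -0.0372, 0.0994]
tool_rot: [179.2, 0.3, 76.1]
ft_force: [0.1, -0.1, 5.3]
gripper_width: 0.0003
```

```bash
cat > q.py <<'E'
from ang import *
F=[]
for i in range(3):
    s=r.read_state(); F.append(s["ft_force"]); print(s["clock"],np.round(ang("scene",(0,.005))[:3],1),s["tool_pos"].round(4))
f=np.mean(F,0); a=np.radians(76.1); print(f,"tangential",f[:2]@[np.sin(a),-np.cos(a)])
E
python3 q.py
```

```text
31.85 [ 33.   35.5 -24.9] [ 0.5548 -0.0372  0.0994]
31.9 [ 36.2  35.8 -24.8] [ 0.5549 -0.0373  0.0995]
31.95 [ 33.6  35.5 -24.7] [ 0.5549 -0.0373  0.0994]
[ 0.00839523 -0.71379791  5.85200591] tangential 0.17962366798185797
```

Stopped at 31.9°, but relaxing the finger crept the wheel about 3° (35.2° now). It's still pressed and strain-free, so I ease it back.

Emit:
arm_command([
  [0, [0, -0.004, 0.001], [0, 0, 0]],
  [0, [0, -0.004, 0.001], [0, 0, 0]],
  [0, [0, 0, 0], [0, 0, 0]],
  [0, [0, 0, 0], [0, 0, 0]],
])

```text
clock: 32.5
tool_pos: [0.5506, -0.0362, 0.0988]
tool_rot: [178.7, 0.3, 76.0]
ft_force: [-0.4, -0.0, 7.3]
gripper_width: 0.0002
```

```bash
python3 q.py
```

```text
32.5 [ 32.   33.2 -27.5] [ 0.5506 -0.0362  0.0988]
32.55 [ 30.9  32.7 -27.5] [ 0.5507 -0.0362  0.0988]
32.6 [ 33.2  33.2 -27. ] [ 0.5506 -0.0362  0.0988]
[-0.4511179  -0.47179578  6.90959543] tangential -0.32456900196646454
```

Emit:
arm_command([
  [0, [0, 0, -0.05], [0, 0, 0]],
])

```text
clock: 32.78
tool_pos: [0.5472, -0.036, 0.1458]
tool_rot: [179.1, 0.3, 76.0]
ft_force: [1.4, -0.1, -0.4]
gripper_width: 0.0001
```

```bash
python3 q.py
```

```text
32.775 [ 31.3  32.2 -28.6] [ 0.5472 -0.036   0.1458]
32.825 [ 30.8  32.3 -28.7] [ 0.5515 -0.0351  0.1539]
32.875 [ 31.2  31.3 -28.6] [ 0.5521 -0.0352  0.1524]
[1.21565691 0.05521878 1.47612447] tangential 1.166793093740733
```

Released at about 31.4° and still. Backing off and checking.

Emit:
arm_command([
  [0, [0, 0, -0.05], [0, 0, 0]],
  [0, [0, 0, -0.03], [0, 0, 0]],
  [0, [-0.055, 0, 0], [0, 0, 0]],
  [0, [-0.055, 0, 0], [0, 0, 0]],
  [0, [-0.05, 0, 0], [0, 0, 0]],
  [0, [0, 0, 0], [0, 0, 0]],
  [0, [0, 0, 0], [0, 0, 0]],
  [0, [0, 0, 0], [0, 0, 0]],
])

```text
clock: 33.92
tool_pos: [0.5069, -0.1931, 0.2237]
tool_rot: [179.1, 0.2, 76.1]
ft_force: [0.3, 0.7, -0.6]
gripper_width: 0.0008
```

```bash
python3 q.py; python3 - <<'E'
from h import *
c=[cam(n) for n in("scene","side")]
cv2.imwrite("pics/end2.png",cv2.resize(np.hstack([c[0]["pixels"][160:290,260:430],c[1]["pixels"][130:260,230:400]]),(800,306)))
E
```

```text
33.925 [ 29.4  29.1 -31.2] [ 0.5069 -0.1931  0.2237]
33.975 [ 28.8  29.1 -31.1] [ 0.507  -0.1929  0.2237]
34.025 [ 27.4  29.6 -31.3] [ 0.5071 -0.1929  0.224 ]
[ 0.41279822  0.1307138  -0.1909299 ] tangential 0.3693089113858898
```

View pics/end2.png

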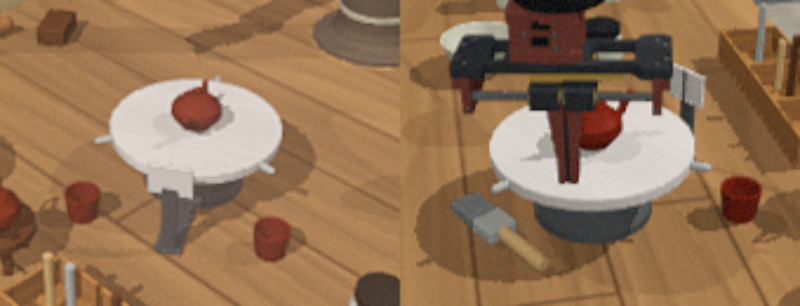

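Spout points at the gauge (about 2° off), cups and brush in place, finger clear. One more check for stillness.

Emit:
arm_command([
  [0, [0, 0, 0], [0, 0, 0]],
  [0, [0, 0, 0], [0, 0, 0]],
  [0, [0, 0, 0], [0, 0, 0]],
  [0, [0, 0, 0], [0, 0, 0]],
  [0, [0, 0, 0], [0, 0, 0]],
  [0, [0, 0, 0], [0, 0, 0]],
])

```text
clock: 34.92
tool_pos: [0.5074, -0.1929, 0.2246]
tool_rot: [179.0, 0.3, 76.2]
ft_force: [-0.2, -0.6, -0.3]
gripper_width: 0.0005
```

```bash
python3 q.py
```

```text
34.925 [ 27.7  29.  -30.5] [ 0.5074 -0.1929  0.2246]
34.975 [ 27.6  29.4 -31.3] [ 0.5075 -0.1929  0.2247]
35.025 [ 27.6  29.4 -31.4] [ 0.5074 -0.1929  0.2246]
[ 0.07849284 -0.38189473  0.22738114] tangential 0.16793611121296648
```

```bash
python3 -c "
from plant import r
print(r.finish_job())"
```

```text
the job is handed in; nothing more can be done
None
```

The wheel is stopped with the spout about 2° from the gauge's centre line. It took two tries and some correction by hand, and the job is handed in at about 35 s.

**First try (failed):** I flicked the wheel anticlockwise, the spout made two free passes, and I braked it within about 1° of the gauge. When I lifted the finger, the strain stored in the arm kicked the wheel back, and it drifted away.

**Second try:** I flicked it clockwise at about 2.8 rad/s, and the spout passed the gauge three times untouched. On the fourth pass I braked it from about 0.77 rad/s, and it stopped at 31.9° against the gauge's 31.1°. Two things happened after that:
- **Hand correction:** while I let the strain out before lifting, the finger dragged the wheel to about 35°. I eased it back to about 32.6° with the finger still pressed, so the final angle is not from braking alone.
- **Drift after lifting:** the wheel turned a few more degrees as I lifted the finger, then settled.

**Last checks:**
- **Spout:** about 29° by the pegs and 28–29° by the teapot itself.
- **Stillness:** it did not move over the last second.
- **Robot:** the fingers were well clear, and the wrist force read close to zero.
- **Surroundings:** the cups, brush and block looked unmoved in the pictures. I compared them by eye only. The last close-up did not show the roller or all of the jar and bowl, but the arm never went near those. I saw no contact with the teapot.

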